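Lock the filter sled with the extension bar

ROBOT

A 6-joint arm with a two-finger parallel gripper is mounted at the origin on the work surface. World frame = base frame: x ahead of the robot, y to its left, z up, the work surface at z = 0. Lengths are in m, angles in rad, forces in N, time in s.
With the tool pointing down it reaches from about 0.35 to 1 m from the base axis. Payload 7.1 kg.
Tool frame: the origin (TCP) lies midway between the tips of the shut fingers; the grasp point (between the pads) lies 19 mm behind it (manip.pinch_z is the distance from the TCP to the grasp point, in m); x points along the fingers, y is the direction in which the jaws open and shut, and the axes are right-handed (so a half turn about x gives the same grasp; the last joint's range is limited). The gripper opens to 85 mm and grips with 20 to 120 N. Pads are 22 mm wide; open, the fingers measure 114 mm over their backs; the gripper's body (76 mm by 85 mm) begins 54 mm behind the grasp point. The pads swing forward as they close: fully open they stand 13 mm farther back than shut.
Start: joints at [1.254, 0.423, 1.63, -0, 1.089, -0.019], TCP at [0.183, 0.597, 0.231] pointing down, gripper open.
Joint ranges: [-3, 3], [-0.9, 2.11], [0.09, 2.58], [-1.31, 4.45], [0.11, 2.69], [-2.54, 2.54]. Speed limits (rad/s): [2.39, 2.39, 3.01, 3.14, 3.14, 3.14].

INTERFACE

Orientations are given as a unit quaternion [w, x, y, z].
In Python, from rig import readout, read_camera, manip gives the robot as it stands.
- The arm moves only by the tool send_rows, never from a script. Its argument "plan" is a list of rows, each a list of 7 numbers: the opening, from 0 (shut) to 1 (fully open), then the shift along the tool's x, y, z in m, then the turn, a rotation vector about the tool's x, y, z in degrees. In form: [[jaw, x, y, z, rx, ry, rz], ...]. A call has exactly 5 rows; each row is the pose to reach, as a shift and turn from the pose measured when the call began, along the tool's axes at that moment; what a row does not reach only later rows make up. A row lasts 1/8 s, in which the tool goes at most 62.5 mm and 10.7 degrees, less where a joint would pass 70% of its speed; a pose out of reach is approached as far as the arm can. A call with a gripper value outside its range is refused whole. The fingers move at their own pace and stop on an object; "grip_force" is the grip in N (left out, the last holds). Time passes only in rows, so rows that repeat a pose let the fingers close, or fill a call up. It gives the time, the measured TCP pose, the force and the opening at its end, in the units of the state.
- readout.state(): the state, without advancing time (a new reading comes with each control period).
- read_camera(name): name is "side" or "top" or "wrist"; returns a dict with "frame" (400x640x3 uint8, red, green, blue), "fx", "fy", "cx", "cy" (pixels), "rvec" (rotation vector, rad) and "tvec" (3), from world to camera coordinates, as OpenCV has them; the wrist camera has in their place "T_tool_cam" (4x4, takes a point from camera to tool coordinates, whose origin is the TCP and whose axes are the tool frame's). Camera axes: x right, y down, z forward; pixel columns grow to the right and rows downward; lengths in m; the calibration is good to about 2 mm. A picture is of the moment at which its call begins: read the wrist's pose just before it. There is no depth.
- manip.sign_off(): hands the job in, once; it reports no verdict.
The state is a dict: "t": time; "qpos": joint angles; "qvel": joint speeds; "joint_efforts": joint torques, N m; "tcp_pos": TCP position; "tool_rot": TCP orientation; "ft_force": force on the tool from outside, world axes, zero at the start; "ft_torque": the same for the moment, N m; "grip_width": finger opening in m.
Only numpy, scipy, OpenCV 4.12 (cv2) and the standard library are available. Lean on these libraries where they do the work, as an engineer would, in place of code of your own. Each camera call takes 0.05 s, during which the arm holds its last target. There are 200 camera calls.

TASK

Push the filter sled fully home against the white manifold. Then pick up the extension bar, set its channel over the clamp's short lever and swing the lever past its dead point to its far stop, touching the lever only with the bar. Lift the bar off, lay it flat on the bench clear of the station and let go; do not knock over or shove the glass beaker or the amber jar.

Things in the scene. Friction and masses are not known exactly. Their poses are not given: they have to be found in the camera images.
- clamp: Filter station fixed to the bench, placed and turned differently each time. Origin at bench level under the lever's pivot, z up, y axis from the grey housing along the slide to the white manifold. In its frame (mm): base plate x -45..85, y -65..295, top z 10; housing x -36..60, y -48..48, top z 33; manifold x -45..45, y 234..282, top z 105 (cap 135), pipe out to x 87.
- lever (a joint): Clamp lever about its vertical pivot (rad, anticlockwise from above): 0 open, 1.15 far (locked) stop, dead point 0.95. Starts at 0. It points from the pivot along 2.57 rad + this value, from the clamp's x axis: first on the sled's side, swinging past the robot's side to the other. A spring resists up to 1.5 N m, then snaps it to the stop; short of the dead point it springs back.
- stub (a point): Point on the lever's centre line, 60 mm from its pivot, at half its height, 64 mm above the bench. The lever is a level steel flat, 14 mm wide, 16 mm high (56 to 72 mm above the bench), ending 95 mm from the pivot; a boss of 18 mm radius sits round the pivot. Its x axis points outwards along the lever.
- sled (a joint): Filter sled on its slide (m), along the clamp's +y: 0 drawn back, 0.028 home at its stop by the manifold. Starts at 0 to 0.010, stays where it is left, needs about 3 N to move. An aluminium plate with a white cylindrical filter (46 mm across, 106 mm long, top 69 mm above the bench) lying along the slide and an upright plate across it.
- tab (a point): On the sled's upright plate, the face towards the clamp housing, 9 mm above the filter's top: push here along the clamp's +y. At x 0, y 133 mm + sled travel, z 78 mm in the clamp's frame. The plate is 56 mm wide, 6 mm thick, its top 94 mm above the bench; the filter passes through it, top at 69 mm.
- bar_mid (a point): The extension bar's centre of mass: grasp here across its width. Aluminium, 0.27 to 0.49 kg, 320 mm long, lying on the bench with this point 22 mm above its underside. x axis along the bar to the channel end. 18 mm wide, 24 mm high here (10 to 34 mm above the underside); it ends 155 mm behind this point, on a foot reaching down to the underside.
- bar_channel (a point): Middle of the channel at the bar's one end, 130 mm ahead of bar_mid, 14 mm above the underside. The channel is 70 mm long, open below and at its far end, 24 mm wide inside (32 outside) and 28 mm deep; its walls reach the underside, its roof is 28 to 34 mm above it. Lowered over the lever it straddles it with 5 mm of play each side.
- beaker: Bystander: glass beaker, 64 mm across, 90 mm tall, standing upright; origin at the centre of its underside.
- jar: Bystander: amber jar with a black cap, 60 mm across, 80 mm tall, standing; origin at the centre of its underside.

How it is judged:
By the outcome, as a careful person would: the job done as asked, in the order asked, and still so for the second after the job is handed in, with the robot touching nothing.
It also fails if it takes over 58 s, if anything falls off the work surface, if the arm or the gripper's body presses on something with over 40 N, if the wrist force passes 120 N, or if a joint passes its speed limit or range.

## Working session

There is one attempt and no reset: what is moved stays moved. The work goes in short steps, Python scripts to look and compute and a tool call to move; the robot and the scene stay as the last step left them, time stands still between calls to the robot, and variables do not carry over. Pictures are saved under pics/ and viewed, about 8 in all and at most 12, crops included, and the job is handed in when it is done.

Besides the shell and the picture viewer there is one more tool, called after "Request:" as a command line: name --pt "numbers of a row" for each row, then --argument value for the rest. send_rows: Moves the arm, as the interface text tells. Its arguments: {"type":"object","properties":{"plan":{"type":"array"},"grip_force":{"type":"number"}},"required":["plan"]}

```bash
mkdir -p pics; ls; python3 - <<'E'
from rig import readout, read_camera, manip
import cv2,json
s=readout.state();print({k:(v if not hasattr(v,'tolist') else v.tolist()) for k,v in s.items()})
for n in("top","side"):
    c=read_camera(n);cv2.imwrite(f"pics/{n}0.png",c["frame"][:,:,::-1]);print(n,c["fx"],c["fy"],c["cx"],c["cy"],c["rvec"],c["tvec"])
print(manip.pinch_z)
E
```

```text
pics
{'t': 0.0, 'qpos': [1.2539807672989323, 0.42387237753725476, 1.630759546256228, 1.7681653550909906e-05, 1.0886164647776928, -0.018984296475430838], 'qvel': [-0.0003598484096877068, -0.0013828017612093548, -0.00010198071446096616, 0.00039695989891456546, -0.00027107156287047214, -4.672263446239974e-06], 'joint_efforts': [0.001953007886186242, -55.73803782463074, -28.173669576644897, 3.4538671656036968e-06, 0.007311643712455407, 2.436479007883463e-05], 'tcp_pos': [0.18318085174583323, 0.5969306539983131, 0.23049869654263053], 'tool_rot': [0.6991769522505025, 0.10433710218895416, 0.6993835208809448, -0.10548956947814044], 'ft_force': [-0.10095978220620179, 0.5702718018064676, 0.666444306937091], 'ft_torque': [0.023399159854572745, -0.013862371096634104, -0.01659327905281092], 'grip_width': 0.08540083365505495}
top 389.0902414315663 389.0902414315663 319.13339290197945 195.75434972074726 [ 2.17858363 -2.18636768  0.01266045] [-0.03826221  0.52010683  1.19186524]
side 429.18428596045953 429.18428596045953 330.0163872306682 196.70471790396755 [ 2.38028463 -0.46583424  0.16107746] [-0.52720831  0.16366012  1.01242992]
0.0187
```

View pics/top0.png

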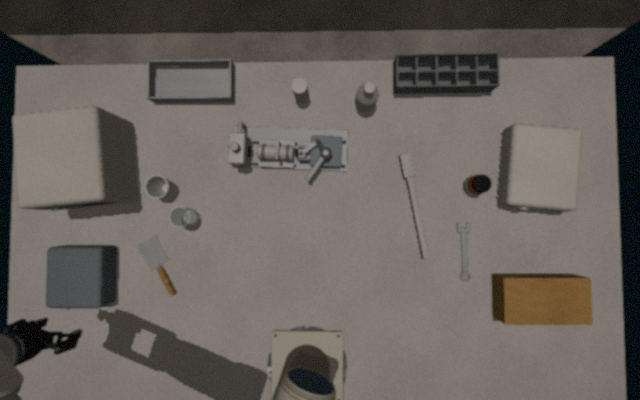

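View pics/side0.png

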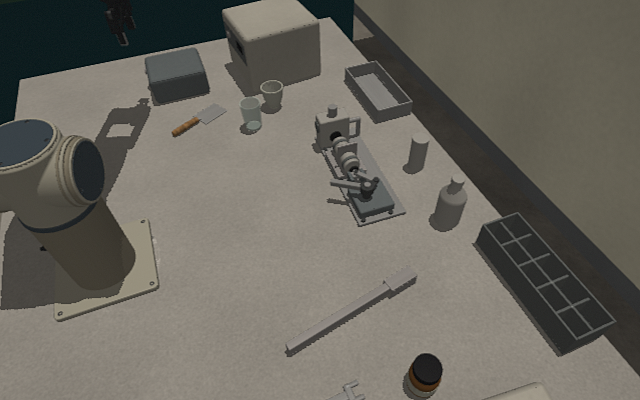

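The top view shows the station at px (230–348, 125–172) with the manifold to the left (+y). The bar runs from its channel at (406,165) to its foot at (423,257). The jar is at (480,184) and the beaker at about (185,217). I'll zoom in next.

```bash
cat > h.py <<'E'
import numpy as np, cv2
from scipy.spatial.transform import Rotation as R
from rig import readout, read_camera, manip
def cast(c,uv,z,s=None):
    uv=np.atleast_2d(uv).astype(float)
    d=np.c_[(uv[:,0]-c["cx"])/c["fx"],(uv[:,1]-c["cy"])/c["fy"],np.ones(len(uv))]
    if "rvec" in c:
        Rm=cv2.Rodrigues(np.array(c["rvec"]))[0]; o=-Rm.T@np.array(c["tvec"]); w=d@Rm
    else:
        T=np.array(c["T_tool_cam"]); Rt=rot(s).as_matrix(); o=Rt@T[:3,3]+s["tcp_pos"]; w=d@(Rt@T[:3,:3]).T
    return o+w*((np.array(z)-o[2])/w[:,2])[:,None]
def proj(c,P,s=None):
    P=np.atleast_2d(P)
    if "rvec" in c: q=P@cv2.Rodrigues(np.array(c["rvec"]))[0].T+np.array(c["tvec"])
    else:
        T=np.array(c["T_tool_cam"]); Rt=rot(s).as_matrix(); q=((P-s["tcp_pos"])@Rt-T[:3,3])@T[:3,:3]
    return np.c_[c["fx"]*q[:,0]/q[:,2]+c["cx"],c["fy"]*q[:,1]/q[:,2]+c["cy"]]
def rot(s): return R.from_quat(np.array(s["tool_rot"])[[1,2,3,0]])
def crop(c,name,x0,y0,x1,y1,k):
    cv2.imwrite(f"pics/{name}.png",cv2.resize(c["frame"][y0:y1,x0:x1,::-1],None,fx=k,fy=k,interpolation=cv2.INTER_CUBIC))
def goto(p,Rm):
    "shift (tool axes, m) and rotvec deg from now to TCP p, rotation Rm"
    s=readout.state(); r=rot(s)
    return np.round(r.inv().apply(np.array(p)-s["tcp_pos"]),4), np.round((r.inv()*Rm).as_rotvec(degrees=True),2)
def down(a):
    "tool x down, jaw axis y at world angle a"
    y=np.array([np.cos(a),np.sin(a),0]);x=np.array([0,0,-1.]);return R.from_matrix(np.c_[x,y,np.cross(x,y)])
E
python3 - <<'E'
from h import *
c=read_camera("top");crop(c,"top1",222,110,502,270,2.85)
print(rot(readout.state()).as_matrix().round(3))
print(cast(c,[[406,165],[423,257],[480,184],[185,217],[326,153]],[.0,.03,.0,0,.07]))
E
```

```text
[[-0.     0.293  0.956]
 [-0.001  0.956 -0.293]
 [-1.    -0.001 -0.   ]]
[[ 0.61496463 -0.31012078  0.        ]
 [ 0.33416988 -0.35146012  0.03      ]
 [ 0.55457978 -0.53583941  0.        ]
 [ 0.45532974  0.38293577  0.        ]
 [ 0.64358341 -0.06271053  0.07      ]]
```

View pics/top1.png

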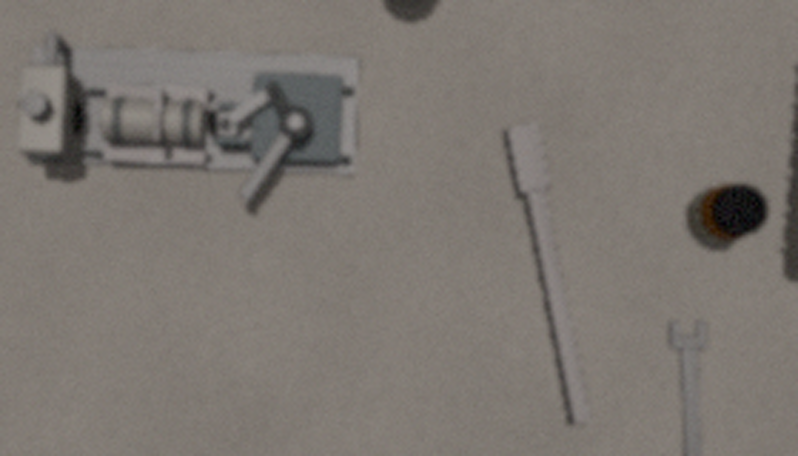

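The crop shows the pivot at (295,121), the lever tip at about (252,205), and the base's right edge running from (357,58) to (353,174). The bar runs from the channel end at about (523,126) to the foot at (578,422). I'll work out coarse poses and a move to view the station from near.

```bash
python3 - <<'E'
from h import *
c=read_camera("top")
f=lambda a:np.array(a)/2.85+[222,110]-0.3
P=cast(c,f([[295,121],[252,205],[357,58],[353,174],[72,50],[25,160],[523,126],[578,422],[738,210],[712,220]]),[.072,.072,.01,.01,.01,.01,.034,.034,.08,0])
print(P.round(4))
for a,b in((5,3),(4,2)):print(np.degrees(np.arctan2(*(P[a]-P[b])[1::-1])))
print(np.degrees(np.arctan2(*(P[1]-P[0])[1::-1]))-np.degrees(2.57)+360)
w=read_camera("wrist");print(w["T_tool_cam"].round(3),w["fx"],w["cx"],w["cy"])
print(goto([.58,.05,.36],down(np.pi/2)))
E
```

```text
[[ 0.6458 -0.0604  0.072 ]
 [ 0.5589 -0.0157  0.072 ]
 [ 0.7242 -0.1273  0.01  ]
 [ 0.5971 -0.1222  0.01  ]
 [ 0.7362  0.1859  0.01  ]
 [ 0.6149  0.2372  0.01  ]
 [ 0.6445 -0.3017  0.034 ]
 [ 0.3323 -0.355   0.034 ]
 [ 0.5505 -0.5076  0.08  ]
 [ 0.5458 -0.5099  0.    ]]
87.17257803660124
87.8042586251657
365.5253053087525
[[ 0.001 -0.313  0.95  -0.142]
 [ 1.     0.    -0.001  0.   ]
 [-0.     0.95   0.313 -0.081]
 [ 0.     0.     0.     1.   ]] 282.3789115368102 321.1855152129316 204.00784910900148
(array([-0.1288, -0.4068,  0.5398]), array([-1.706e+01, -1.000e-02,  5.000e-02]))
```

Request:
send_rows --pt "0 -0.003 -0.14 0.188 0 0 0" --pt "0 -0.003 -0.14 0.188 0 0 0" --pt "0 -0.003 -0.14 0.188 0 0 0" --pt "0 -0.003 -0.14 0.188 0 0 0" --pt "0 -0.003 -0.14 0.188 0 0 0"

```text
t: 0.88
tcp_pos: [0.3234, 0.4059, 0.2342]
tool_rot: [0.699, 0.106, 0.699, -0.107]
ft_force: [-0.1, -0.3, 0.7]
grip_width: -0.0001
```

Request:
send_rows --pt "0 -0.003 -0.14 0.188 0 0 0" --pt "0 -0.003 -0.14 0.188 0 0 0" --pt "0 -0.003 -0.14 0.188 0 0 0" --pt "0 -0.003 -0.14 0.188 0 0 0" --pt "0 -0.003 -0.14 0.188 0 0 0"

```text
t: 1.5
tcp_pos: [0.4629, 0.2149, 0.2375]
tool_rot: [0.699, 0.107, 0.699, -0.108]
ft_force: [-0.5, 1.3, -0.9]
grip_width: 0.0003
```

Request:
send_rows --pt "0 -0.003 -0.14 0.188 -17 0 0" --pt "0 -0.003 -0.14 0.188 -17 0 0" --pt "0 -0.003 -0.14 0.188 -17 0 0" --pt "0 -0.003 -0.14 0.188 -17 0 0" --pt "0 -0.003 -0.14 0.188 -17 0 0"

```text
t: 2.12
tcp_pos: [0.602, 0.0237, 0.2406]
tool_rot: [0.708, 0.004, 0.707, -0.004]
ft_force: [-0.9, 0.4, 0.7]
grip_width: -0.0003
```

```bash
python3 - <<'E'
from h import *
s=readout.state();w=read_camera("wrist");print(s["t"],s["tcp_pos"],rot(s).as_matrix().round(3))
cv2.imwrite("pics/w1.png",w["frame"][:,:,::-1])
E
```

```text
2.125 [0.60203931 0.02366304 0.24056043] [[ 0.002  0.011  1.   ]
 [-0.001  1.    -0.011]
 [-1.    -0.001  0.002]]
```

View pics/w1.png

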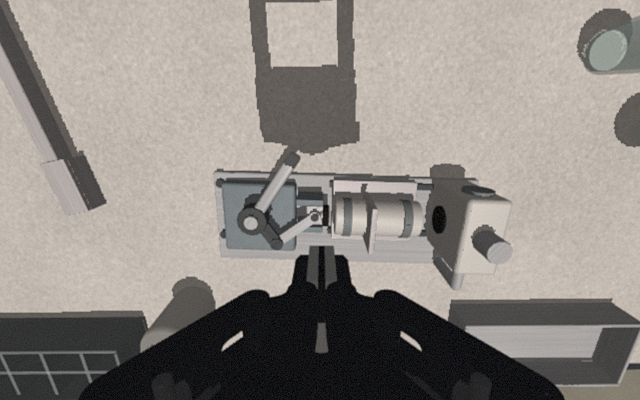

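The wrist view shows the pivot boss at (254,218), the lever tip at (293,155) and the sled's upright plate at columns 366–377. A zoom will give precise corners.

```bash
python3 - <<'E'
from h import *
w=read_camera("wrist");crop(w,"w1c",205,140,460,270,3)
E
```

```text
(no output)
```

View pics/w1c.png

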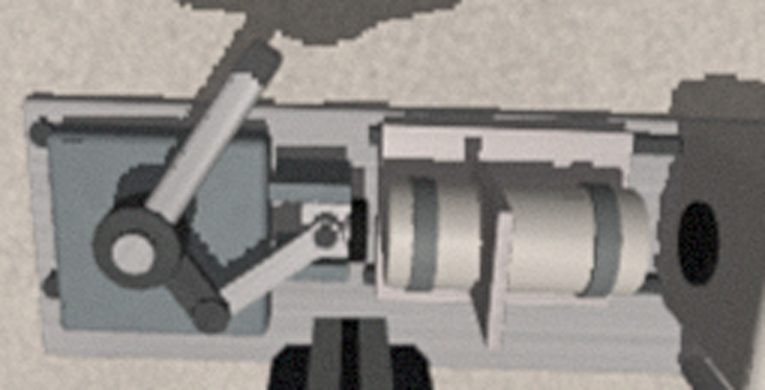

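```bash
python3 - <<'E'
from h import *
s=readout.state();w=read_camera("wrist")
f=lambda a:np.array(a)/3+[205,140]-.33
pts=[[27,97],[46,352],[268,137],[62,328],[268,331]]
M=np.array([[-45,-65],[85,-65],[-36,48],[60,-48],[60,48]])/1e3
P=cast(w,f(pts),[.01,.01,.033,.033,.033],s)[:,:2]
def fit(M,P):
    A=M-M.mean(0);B=P-P.mean(0);a=np.arctan2((A[:,0]*B[:,1]-A[:,1]*B[:,0]).sum(),(A*B).sum())
    r=np.array([[np.cos(a),-np.sin(a)],[np.sin(a),np.cos(a)]]);return a,P.mean(0)-r@M.mean(0),r
a,t,r=fit(M,P);print(np.degrees(a),t,((M@r.T+t)-P).round(4)*1e3)
inv=lambda uv,z:(cast(w,f(uv),z,s)[:,:2]-t)@r
print("boss,ring,tip",inv([[130,252],[138,248],[262,48]],[.085,.072,.072]))
print("plate top ends",inv([[507,211],[500,213],[493,345],[497,344]],[.094]*4))
g=np.array([[x,y,z] for z in(94,) for x in(-28,28) for y in(133,139)]+[[0,0,72],[95*np.cos(2.57),95*np.sin(2.57),72]])/1e3
W=np.c_[g[:,:2]@r.T+t,g[:,2]];print((proj(w,W,s)-[205,140])*3+1)
np.save("cl.npy",[a,*t])
E
```

```text
-2.283809636279675 [ 0.64076197 -0.05669536] [[-1.9 -1.9]
 [ 0.4 -0.2]
 [-1.8  1.4]
 [ 0.9 -0.4]
 [ 2.5  1.2]]
boss,ring,tip [[-0.001153   -0.00068469]
 [ 0.00245498 -0.00092481]
 [-0.0776618   0.04799895]]
plate top ends [[-0.02516695  0.13845618]
 [-0.02432368  0.13599952]
 [ 0.02893262  0.13795412]
 [ 0.02845965  0.139439  ]]
[[492.57108961 203.12796734]
 [509.22183902 203.62683941]
 [480.21145223 342.44747578]
 [495.96123982 342.89651229]
 [140.07485289 242.27651012]
 [271.32300599  42.14430452]]
```

```bash
cat >> h.py <<'E'
def cl(x,y):
    a,tx,ty=np.load("cl.npy");return np.array([tx+np.cos(a)*x-np.sin(a)*y, ty+np.sin(a)*x+np.cos(a)*y])
E
python3 - <<'E'
from h import *
a=np.load("cl.npy")[0]
p=cl(0,.103);print(p,goto([*p,.075],down(np.pi/2+a)))
E
```

```text
[0.64486646 0.04622282] (array([0.1653, 0.0202, 0.0454]), array([ 1.84, -0.04,  0.03]))
```

Request:
send_rows --pt "0 0.04 0.02 0.045 1.8 0 0" --pt "0 0.08 0.02 0.045 1.8 0 0" --pt "0 0.12 0.02 0.045 1.8 0 0" --pt "0 0.15 0.02 0.045 1.8 0 0" --pt "0 0.165 0.02 0.045 1.8 0 0"

```text
t: 2.9
tcp_pos: [0.6427, 0.0479, 0.0736]
tool_rot: [0.706, 0.013, 0.708, -0.013]
ft_force: [-0.5, -0.1, 0.1]
grip_width: 0.0
```

Request:
send_rows --pt "0 0 0.002 0 0 0 0" --pt "0 0 0.004 0 0 0 0" --pt "0 0 0.006 0 0 0 0" --pt "0 0 0.008 0 0 0 0" --pt "0 0 0.01 0 0 0 0"

```text
t: 3.52
tcp_pos: [0.6434, 0.058, 0.0741]
tool_rot: [0.706, 0.013, 0.708, -0.013]
ft_force: [0.1, -0.4, -0.4]
grip_width: -0.0003
```

Request:
send_rows --pt "0 0 0.002 0 0 0 0" --pt "0 0 0.004 0 0 0 0" --pt "0 0 0.006 0 0 0 0" --pt "0 0 0.008 0 0 0 0" --pt "0 0 0.01 0 0 0 0"

```text
t: 4.15
tcp_pos: [0.6437, 0.0677, 0.074]
tool_rot: [0.706, 0.013, 0.708, -0.013]
ft_force: [0.7, -3.4, 0.6]
grip_width: 0.0001
```

Request:
send_rows --pt "0 0 0.002 0 0 0 0" --pt "0 0 0.004 0 0 0 0" --pt "0 0 0.006 0 0 0 0" --pt "0 0 0.008 0 0 0 0" --pt "0 0 0.01 0 0 0 0"

```text
t: 4.78
tcp_pos: [0.6442, 0.0778, 0.074]
tool_rot: [0.706, 0.013, 0.708, -0.013]
ft_force: [0.6, -3.4, 0.3]
grip_width: 0.0001
```

Request:
send_rows --pt "0 0 0.001 0 0 0 0" --pt "0 0 0.002 0 0 0 0" --pt "0 0 0.003 0 0 0 0" --pt "0 0 0.004 0 0 0 0" --pt "0 0 0.006 0 0 0 0"

```text
t: 5.4
tcp_pos: [0.6444, 0.0838, 0.0741]
tool_rot: [0.706, 0.013, 0.708, -0.013]
ft_force: [0.5, -3.0, 0.0]
grip_width: -0.0004
```

Request:
send_rows --pt "0 0 0.001 0 0 0 0" --pt "0 0 0.002 0 0 0 0" --pt "0 0 0.003 0 0 0 0" --pt "0 0 0.003 0 0 0 0" --pt "0 0 0.003 0 0 0 0"

```text
t: 6.02
tcp_pos: [0.6446, 0.087, 0.074]
tool_rot: [0.706, 0.013, 0.708, -0.013]
ft_force: [0.6, -1.9, -0.7]
grip_width: -0.0003
```

Request:
send_rows --pt "0 0 0.001 0 0 0 0" --pt "0 0 0.002 0 0 0 0" --pt "0 0 0.003 0 0 0 0" --pt "0 0 0.003 0 0 0 0" --pt "0 0 0.003 0 0 0 0"

```text
t: 6.65
tcp_pos: [0.6446, 0.0881, 0.0741]
tool_rot: [0.706, 0.012, 0.708, -0.014]
ft_force: [0.4, -11.3, 0.4]
grip_width: -0.0001
```

Request:
send_rows --pt "0 0 0.001 0 0 0 0" --pt "0 0 0.002 0 0 0 0" --pt "0 0 0.002 0 0 0 0" --pt "0 0 0.002 0 0 0 0" --pt "0 0 0.002 0 0 0 0"

```text
t: 7.28
tcp_pos: [0.6446, 0.0881, 0.0741]
tool_rot: [0.706, 0.011, 0.708, -0.015]
ft_force: [1.5, -11.9, 0.3]
grip_width: 0.0002
```

Request:
send_rows --pt "0 0 -0.012 0 0 0 0" --pt "0 -0.03 -0.02 0 0 0 0" --pt "0 -0.08 -0.02 0 0 0 0" --pt "0 -0.12 -0.04 -0.02 0 0 0" --pt "0 -0.13 -0.08 -0.04 0 0 0"

```text
t: 7.9
tcp_pos: [0.6033, 0.0109, 0.2078]
tool_rot: [0.708, 0.011, 0.706, -0.014]
ft_force: [-0.1, -0.9, -0.2]
grip_width: 0.0002
```

Request:
send_rows --pt "1 0 -0.17 -0.06 0 0 0" --pt "1 0 -0.17 -0.06 0 0 0" --pt "1 0 -0.17 -0.06 0 0 0" --pt "1 0 -0.17 -0.06 0 0 0" --pt "1 0 -0.17 -0.06 0 0 0"

```text
t: 8.52
tcp_pos: [0.5374, -0.1568, 0.2085]
tool_rot: [0.708, 0.011, 0.706, -0.014]
ft_force: [-0.4, 0.6, 0.4]
grip_width: 0.0851
```

Request:
send_rows --pt "1 0 -0.16 -0.05 -12 0 0" --pt "1 0 -0.16 -0.05 -12 0 0" --pt "1 0 -0.16 -0.05 -12 0 0" --pt "1 0 -0.16 -0.05 -12 0 0" --pt "1 0 -0.16 -0.05 -12 0 0"

```text
t: 9.15
tcp_pos: [0.4823, -0.3136, 0.2087]
tool_rot: [0.705, -0.063, 0.704, 0.061]
ft_force: [0.1, 0.7, 0.2]
grip_width: 0.0852
```

```bash
python3 - <<'E'
from h import *
s=readout.state();w=read_camera("wrist");print(s["t"],s["tcp_pos"],rot(s).as_matrix().round(3))
cv2.imwrite("pics/w2.png",w["frame"][:,:,::-1])
E
```

```text
9.15 [ 0.48230527 -0.31355906  0.20869731] [[ 0.002 -0.174  0.985]
 [-0.003  0.985  0.174]
 [-1.    -0.003  0.001]]
```

View pics/w2.png

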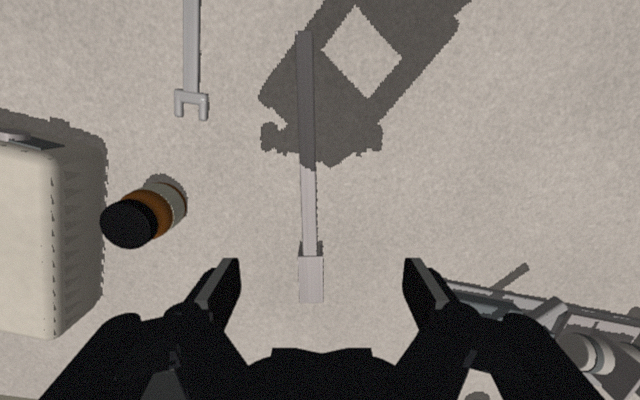

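The bar is fully in view, with its foot end at (304.5,31), the channel's rear edge at (311,257) and its far end at (312,302). The jar sits left of it, well clear.

```bash
python3 - <<'E'
from h import *
s=readout.state();w=read_camera("wrist")
P=cast(w,[[304.5,31],[311,257],[312,302],[308.5,165],[305.5,80]],.034,s);print(P.round(4))
d=P[2]-P[0];print(np.linalg.norm(d),np.linalg.norm(P[2]-P[1]))
e=(P[2]-P[0])[:2];h=np.arctan2(e[1],e[0]);u=np.array([np.cos(h),np.sin(h)])
m=(P[0,:2]+.155*u+P[2,:2]-.165*u)/2
print(np.degrees(h),m)
p=[*m,.022-manip.pinch_z];print(goto(p,down(h+np.pi/2)))
np.save("bar.npy",[h,*m])
E
```

```text
[[ 0.3325 -0.3569  0.034 ]
 [ 0.5774 -0.3099  0.034 ]
 [ 0.6437 -0.2975  0.034 ]
 [ 0.4627 -0.3317  0.034 ]
 [ 0.3761 -0.349   0.034 ]]
0.31678756243531164 0.06743068444234986
10.80091913471116 [ 0.48319676 -0.32814442]
(array([ 0.2056, -0.0142, -0.0021]), array([-0.73,  0.07,  0.2 ]))
```

Request:
send_rows --pt "1 0.05 -0.014 -0.002 -0.7 0 0" --pt "1 0.1 -0.014 -0.002 -0.7 0 0" --pt "1 0.15 -0.014 -0.002 -0.7 0 0" --pt "1 0.185 -0.014 -0.002 -0.7 0 0" --pt "1 0.202 -0.014 -0.002 -0.7 0 0" --grip_force 100

```text
t: 9.88
tcp_pos: [0.4831, -0.326, 0.005]
tool_rot: [0.704, -0.068, 0.704, 0.067]
ft_force: [0.4, -0.0, -0.1]
grip_width: 0.0857
```

Request:
send_rows --pt "0.4 0 0 0 0 0 0" --pt "0.2 0 0 0 0 0 0" --pt "0 0 0 0 0 0 0" --pt "0 0 0 0 0 0 0" --pt "0 0 0 0 0 0 0" --grip_force 100

```text
t: 10.5
tcp_pos: [0.4842, -0.327, 0.0067]
tool_rot: [0.705, -0.068, 0.703, 0.066]
ft_force: [-0.7, -0.8, 7.4]
grip_width: 0.0163
```

Request:
send_rows --pt "0 0 0 0 0 0 0" --pt "0 -0.03 0 0 0 0 0" --pt "0 -0.06 0 0 0 0 0" --pt "0 -0.1 0 0 0 0 0" --pt "0 -0.1 0 0 0 0 0"

```text
t: 11.12
tcp_pos: [0.4855, -0.3279, 0.1094]
tool_rot: [0.706, -0.069, 0.702, 0.064]
ft_force: [-0.2, -0.1, -3.9]
grip_width: 0.0164
```

```bash
python3 - <<'E'
from h import *
s=readout.state();w=read_camera("wrist");print(s["tcp_pos"],rot(s).as_matrix().round(4),s["ft_force"],s["ft_torque"],s["grip_width"])
c=read_camera("side");a=w["frame"][:,120:520];b=cv2.resize(c["frame"][180:380,240:480],None,fx=400/240,fy=2)
cv2.imwrite("pics/w3.png",np.hstack([a,b])[:,:,::-1])
E
```

```text
[ 0.48549454 -0.3278592   0.10939561] [[ 0.0067 -0.1881  0.9821]
 [-0.0065  0.9821  0.1882]
 [-1.     -0.0077  0.0054]] [-0.2404824  -0.06008023 -3.89177555] [-0.02082262 -0.00112949 -0.02922395] 0.016431076385043934
```

View pics/w3.png

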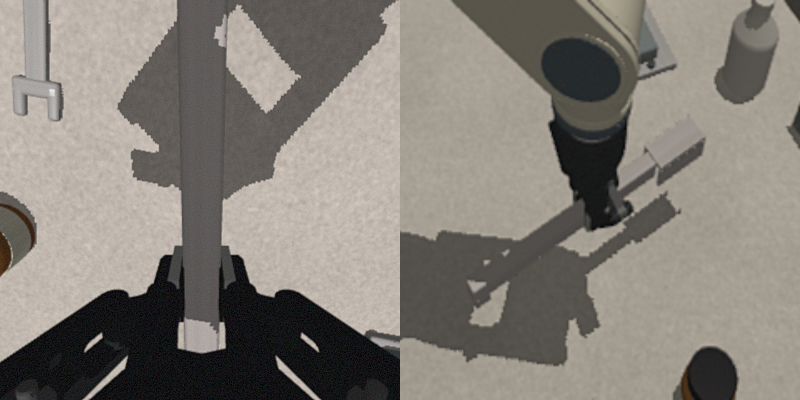

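The bar is held straight and level. Next I'll swing it toward the lever.

Request:
send_rows --pt "0 -0.015 0.04 0.006 9 0 0" --pt "0 -0.015 0.08 0.012 18 0 0" --pt "0 -0.015 0.12 0.02 28 0 0" --pt "0 -0.015 0.16 0.025 37 0 0" --pt "0 -0.015 0.19 0.03 46 0 0"

```text
t: 11.85
tcp_pos: [0.4753, -0.1322, 0.1188]
tool_rot: [0.673, 0.214, 0.674, -0.216]
ft_force: [0.5, -0.0, -4.0]
grip_width: 0.0165
```

```bash
python3 - <<'E'
from h import *
print(goto([.485,.0525,.098],down(np.radians(90-35.15))))
E
```

```text
(array([ 0.0204,  0.1562, -0.0991]), array([-0.27, -0.04,  0.15]))
```

Request:
send_rows --pt "0 0 0.04 -0.025 0 0 0" --pt "0 0 0.08 -0.05 0 0 0" --pt "0 0 0.12 -0.075 0 0 0" --pt "0 0.01 0.156 -0.099 0 0 0" --pt "0 0.02 0.156 -0.099 -0.3 0 0"

```text
t: 12.48
tcp_pos: [0.4838, 0.0546, 0.0966]
tool_rot: [0.673, 0.211, 0.676, -0.213]
ft_force: [-0.3, -0.6, -3.9]
grip_width: 0.0161
```

```bash
python3 - <<'E'
from h import *
s=readout.state();w=read_camera("wrist");print(s["tcp_pos"],rot(s).as_matrix().round(4))
c=read_camera("side");t=read_camera("top")
k=lambda f,x0,y0,x1,y1,W,H:cv2.resize(f[y0:y1,x0:x1],(W,H),interpolation=cv2.INTER_CUBIC)
cv2.imwrite("pics/w4.png",np.vstack([np.hstack([k(w["frame"],160,150,480,400,384,300),k(t["frame"],250,100,410,225,384,300)]),k(c["frame"],270,110,430,220,384*2,300)])[:,:,::-1])
E
```

```text
[0.48381423 0.05457959 0.0966266 ] [[-0.0047  0.572   0.8202]
 [-0.0017  0.8202 -0.5721]
 [-1.     -0.0041 -0.0028]]
```

View pics/w4.png

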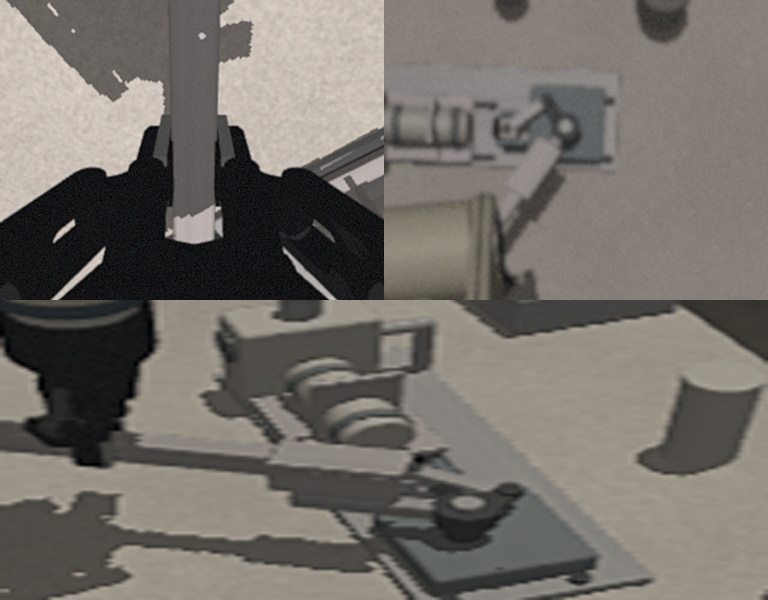

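```bash
python3 - <<'E'
from h import *
s=readout.state();t=read_camera("top")
f=lambda a:(np.array(a)-[384,0])/2.4+[250,100]-.3
# channel inner end corners, outer end corners (top face), pivot disc
P=cast(t,f([[533,137],[565,151],[508,186],[532,198],[566,128]]),[.124,.124,.124,.124,.085],None)
print(P.round(4)); n=rot(s).as_matrix()[:2,1];z=rot(s).as_matrix()[:2,2]
d=P[:,:2]-s["tcp_pos"][:2];print((d@n).round(4),(d@z).round(4))
E
```

```text
[[ 0.6248 -0.0235  0.124 ]
 [ 0.608  -0.0609  0.124 ]
 [ 0.5673  0.006   0.124 ]
 [ 0.5531 -0.0222  0.124 ]
 [ 0.6412 -0.0616  0.085 ]]
[ 0.0197 -0.0206  0.0107 -0.0205 -0.0021] [0.1588 0.1667 0.0949 0.0994 0.1941]
```

Request:
send_rows --pt "0 0 -0.0015 0.003 0 0 0" --pt "0 0.008 -0.0015 0.003 0 0 0" --pt "0 0.014 -0.0015 0.003 0 0 0" --pt "0 0.02 -0.0015 0.003 0 0 0" --pt "0 0.026 -0.0015 0.003 0 0 0"

```text
t: 13.3
tcp_pos: [0.4855, 0.0485, 0.071]
tool_rot: [0.673, 0.212, 0.675, -0.215]
ft_force: [-0.3, -0.4, -3.5]
grip_width: 0.0163
```

```bash
python3 - <<'E'
from h import *
s=readout.state();print(s["tcp_pos"],rot(s).as_matrix().round(4),s["ft_force"],s["ft_torque"])
E
```

```text
[0.48551169 0.04850399 0.07095082] [[-0.0047  0.5759  0.8175]
 [-0.0021  0.8175 -0.5759]
 [-1.     -0.0045 -0.0026]] [-0.28681937 -0.36524996 -3.46891632] [ 0.05368063  0.02135919 -0.00029547]
```

Request:
send_rows --pt "0 0.004 0.002 0 0 0 0" --pt "0 0.008 0.002 0 0 0 0" --pt "0 0.012 0.002 0 0 0 0" --pt "0 0.016 0.002 0 0 0 0" --pt "0 0.018 0.002 0 0 0 0"

```text
t: 13.92
tcp_pos: [0.4865, 0.0501, 0.0527]
tool_rot: [0.673, 0.212, 0.675, -0.215]
ft_force: [0.6, 0.1, -3.1]
grip_width: 0.0164
```

```bash
python3 - <<'E'
from h import *
s=readout.state();print(s["tcp_pos"],rot(s).as_matrix().round(4),s["ft_force"],s["ft_torque"])
c=read_camera("side");t=read_camera("top")
k=lambda f,x0,y0,x1,y1,W,H:cv2.resize(f[y0:y1,x0:x1],(W,H),interpolation=cv2.INTER_CUBIC)
cv2.imwrite("pics/w5.png",np.hstack([k(c["frame"],300,140,410,230,440,360),k(t["frame"],285,110,365,200,320,360)])[:,:,::-1])
E
```

```text
[0.48651449 0.05006581 0.05270003] [[-0.0049  0.576   0.8175]
 [-0.0021  0.8175 -0.576 ]
 [-1.     -0.0046 -0.0028]] [ 0.60596936  0.07354018 -3.07268076] [-0.03718913 -0.04090282 -0.00928726]
```

View pics/w5.png

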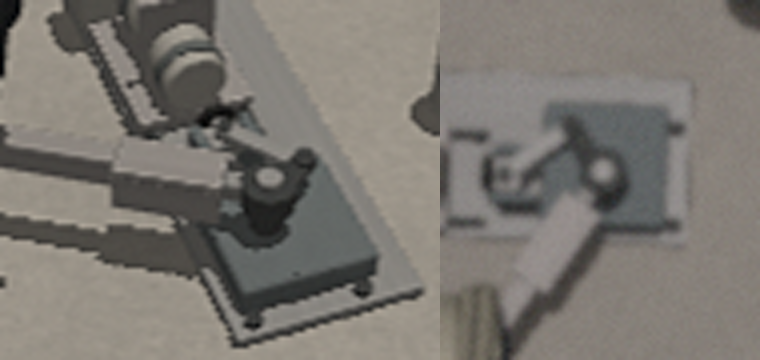

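The channel is seated over the lever: the side view shows the lever entering the channel beside the boss, and there is no contact force. Now I'll swing the lever anticlockwise about the pivot (r≈0.19).

Request:
send_rows --pt "0 0 -0.0133 0.0005 -4 0 0" --pt "0 0 -0.0264 0.0018 -8 0 0" --pt "0 0 -0.0395 0.0042 -12 0 0" --pt "0 0 -0.0524 0.0074 -16 0 0" --pt "0 0 -0.065 0.0115 -20 0 0" --grip_force 120

```text
t: 14.65
tcp_pos: [0.4604, -0.0091, 0.0535]
tool_rot: [0.701, 0.091, 0.701, -0.092]
ft_force: [6.4, 10.9, -6.1]
grip_width: 0.0163
```

```bash
cat > st.py <<'E'
from h import *
s=readout.state();m=rot(s).as_matrix();d=s["tcp_pos"][:2]-np.array([.642,-.058])
print("r",np.hypot(*d),"ang",np.degrees(np.arctan2(d[1],d[0]))%360,"bar+180",np.degrees(np.arctan2(m[1,2],m[0,2]))+180,"z",s["tcp_pos"][2],np.round(s["ft_force"],1),np.round(s["ft_torque"],2),"tilt",m[2].round(4))
E
python3 st.py
```

```text
r 0.1880949590545658 ang 164.93395940089107 bar+180 165.12622809481073 z 0.05353286066866986 [ 6.4 10.9 -6.1] [ 1.92 -0.74  1.19] tilt [-1.0e+00 -1.8e-03 -5.0e-04]
```

Request:
send_rows --pt "0 0 -0.0133 0.0005 -4 0 0" --pt "0 0 -0.0264 0.0018 -8 0 0" --pt "0 0 -0.0395 0.0042 -12 0 0" --pt "0 0 -0.0524 0.0074 -16 0 0" --pt "0 0 -0.065 0.0115 -20 0 0"

```text
t: 15.28
tcp_pos: [0.4545, -0.0737, 0.0535]
tool_rot: [0.706, -0.034, 0.707, 0.034]
ft_force: [2.5, 13.5, -5.4]
grip_width: 0.016
```

```bash
python3 st.py
```

```text
r 0.1881528656823052 ang 184.79032667806734 bar+180 185.46114386474912 z 0.053528462819888115 [ 2.5 13.5 -5.4] [ 2.27 -0.25  1.33] tilt [-1.0e+00 -4.0e-04 -1.9e-03]
```

Request:
send_rows --pt "0 0 -0.0133 0.0005 -4 0 0" --pt "0 0 -0.0264 0.0018 -8 0 0" --pt "0 0 -0.0395 0.0042 -12 0 0" --pt "0 0 -0.0524 0.0074 -16 0 0" --pt "0 0 -0.065 0.0115 -20 0 0"

```text
t: 15.9
tcp_pos: [0.4705, -0.1368, 0.0532]
tool_rot: [0.688, -0.156, 0.691, 0.158]
ft_force: [-2.5, 1.8, -3.3]
grip_width: 0.0159
```

```bash
python3 st.py
```

```text
r 0.18877725248994703 ang 204.67764383089582 bar+180 205.66680932371142 z 0.053157678554491564 [-2.5  1.8 -3.3] [0.24 0.32 0.28] tilt [-1.      0.0029 -0.0047]
```

Request:
send_rows --pt "0 0 -0.005 0.0001 -1.5 0 0" --pt "0 0 -0.01 0.0003 -3 0 0" --pt "0 0 -0.0165 0.0008 -5 0 0" --pt "0 0 -0.0165 0.0008 -5 0 0" --pt "0 0 -0.0165 0.0008 -5 0 0"

```text
t: 16.52
tcp_pos: [0.4788, -0.1515, 0.0533]
tool_rot: [0.681, -0.186, 0.683, 0.187]
ft_force: [1.2, -3.2, -3.6]
grip_width: 0.0162
```

```bash
python3 st.py;  python3 - <<'E'
from h import *
c=read_camera("side");t=read_camera("top")
k=lambda f,x0,y0,x1,y1,W,H:cv2.resize(f[y0:y1,x0:x1],(W,H),interpolation=cv2.INTER_CUBIC)
cv2.imwrite("pics/w6.png",np.hstack([k(c["frame"],290,140,410,250,390,360),k(t["frame"],275,110,365,200,360,360)])[:,:,::-1])
E
```

```text
r 0.18803689554564343 ang 209.80258382216172 bar+180 210.6050331059306 z 0.053312088043374006 [ 1.2 -3.2 -3.6] [-0.53 -0.29 -0.29] tilt [-1.      0.0023 -0.0036]
```

View pics/w6.png

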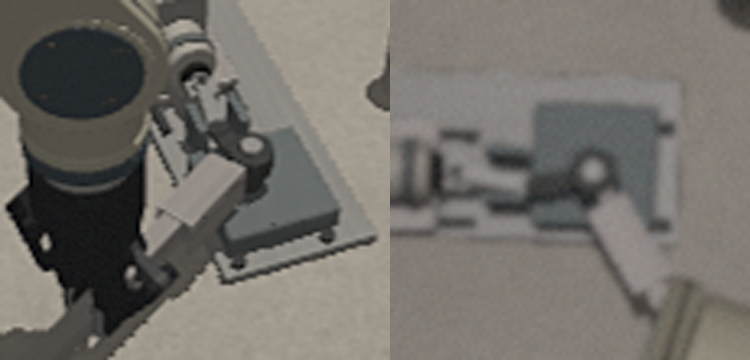

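Request:
send_rows --pt "0 0 -0.003 0 -1 0 0" --pt "0 0 -0.0066 0.0001 -2 0 0" --pt "0 0 -0.0066 0.0001 -2 0 0" --pt "0 0 -0.0066 0.0001 -2 0 0" --pt "0 0 -0.0066 0.0001 -2 0 0"

```text
t: 17.25
tcp_pos: [0.482, -0.1569, 0.0532]
tool_rot: [0.677, -0.198, 0.68, 0.199]
ft_force: [-0.4, -0.1, -3.4]
grip_width: 0.0157
```

```bash
python3 st.py
```

```text
r 0.18810133871439072 ang 211.71544907808322 bar+180 212.6357753123327 z 0.05318867808450527 [-0.4 -0.1 -3.4] [-0.03  0.07 -0.01] tilt [-1.      0.0029 -0.0039]
```

Request:
send_rows --pt "0 -0.008 0 0 0 0 0" --pt "0 -0.018 0 0 0 0 0" --pt "0 -0.03 0 0 0 0 0" --pt "0 -0.045 0 0 0 0 0" --pt "0 -0.065 0 0 0 0 0"

```text
t: 17.88
tcp_pos: [0.4822, -0.1569, 0.1194]
tool_rot: [0.677, -0.198, 0.68, 0.199]
ft_force: [-0.0, 0.3, -2.7]
grip_width: 0.0159
```

```bash
python3 st.py; python3 - <<'E'
from h import *
print(goto([.485,-.30,.115],down(np.radians(100))))
E
```

```text
r 0.18791909059866405 ang 211.7373721670573 bar+180 212.63915422547592 z 0.11936817159175696 [-0.   0.3 -2.7] [-0.07 -0.05 -0.04] tilt [-1.      0.003  -0.0039]
(array([ 0.0043, -0.1221, -0.0748]), array([22.64, -0.25, -0.12]))
```

Request:
send_rows --pt "0 0 -0.025 -0.015 4 0 0" --pt "0 0 -0.05 -0.03 9 0 0" --pt "0 0 -0.075 -0.045 14 0 0" --pt "0 0 -0.1 -0.06 19 0 0" --pt "0 0 -0.122 -0.075 22.6 0 0"

```text
t: 18.5
tcp_pos: [0.4849, -0.3012, 0.1203]
tool_rot: [0.703, -0.061, 0.706, 0.061]
ft_force: [0.5, 0.5, -3.4]
grip_width: 0.0159
```

Request:
send_rows --pt "0 0.03 0 0 0 0 0" --pt "0 0.055 0 0 0 0 0" --pt "0 0.075 0 0 0 0 0" --pt "0 0.09 0 0 0 0 0" --pt "0 0.099 0 0 0 0 0"

```text
t: 19.12
tcp_pos: [0.4846, -0.3011, 0.0208]
tool_rot: [0.703, -0.061, 0.706, 0.061]
ft_force: [0.1, 0.3, -4.1]
grip_width: 0.0158
```

```bash
python3 st.py
```

```text
r 0.2895772729664837 ang 237.0789454086024 bar+180 189.91026131465574 z 0.02078628167312373 [ 0.1  0.3 -4.1] [0.01 0.04 0.02] tilt [-1.0e+00  8.0e-04 -4.3e-03]
```

Request:
send_rows --pt "0 0.003 0 0 0 0 0" --pt "0 0.006 0 0 0 0 0" --pt "0 0.009 0 0 0 0 0" --pt "0 0.011 0 0 0 0 0" --pt "0 0.012 0 0 0 0 0" --grip_force 20

```text
t: 19.75
tcp_pos: [0.4846, -0.3011, 0.0088]
tool_rot: [0.703, -0.061, 0.706, 0.061]
ft_force: [0.5, -0.4, -2.8]
grip_width: 0.0158
```

Request:
send_rows --pt "0 0.001 0 0 0 0 0" --pt "0 0.002 0 0 0 0 0" --pt "0 0.002 0 0 0 0 0" --pt "0 0.002 0 0 0 0 0" --pt "0 0.002 0 0 0 0 0"

```text
t: 20.38
tcp_pos: [0.4846, -0.3012, 0.0069]
tool_rot: [0.703, -0.061, 0.706, 0.061]
ft_force: [-1.2, -0.5, -1.9]
grip_width: 0.0165
```

Request:
send_rows --pt "0.3 0 0 0 0 0 0" --pt "0.5 0 0 0 0 0 0" --pt "0.8 0 0 0 0 0 0" --pt "1 0 0 0 0 0 0" --pt "1 0 0 0 0 0 0"

```text
t: 21.0
tcp_pos: [0.4847, -0.3012, 0.0069]
tool_rot: [0.703, -0.061, 0.706, 0.061]
ft_force: [-0.2, 0.7, -0.7]
grip_width: 0.0855
```

Request:
send_rows --pt "1 -0.02 0 0 0 0 0" --pt "1 -0.06 0 0 0 0 0" --pt "1 -0.11 0 0 0 0 0" --pt "1 -0.16 0 0 0 0 0" --pt "1 -0.2 0 0 0 0 0"

```text
t: 21.62
tcp_pos: [0.4858, -0.3013, 0.2106]
tool_rot: [0.704, -0.062, 0.705, 0.06]
ft_force: [1.5, -0.2, -0.8]
grip_width: 0.0851
```

Request:
send_rows --pt "1 0 0 -0.04 0 0 0" --pt "1 0 0 -0.06 0 0 0" --pt "1 0 0 -0.06 0 0 0" --pt "1 0 0 -0.06 0 0 0" --pt "1 0 0 -0.06 0 0 0"

```text
t: 22.25
tcp_pos: [0.4273, -0.3116, 0.2104]
tool_rot: [0.704, -0.062, 0.705, 0.061]
ft_force: [-0.7, 0.7, -0.3]
grip_width: 0.0854
```

```bash
python3 - <<'E'
from h import *
print(readout.state()["tcp_pos"])
c=read_camera("side");t=read_camera("top")
k=lambda f,x0,y0,x1,y1,W,H:cv2.resize(f[y0:y1,x0:x1],(W,H),interpolation=cv2.INTER_CUBIC)
cv2.imwrite("pics/f.png",np.vstack([k(t["frame"],140,110,500,270,796,350),np.hstack([k(c["frame"],270,90,430,220,308,250),k(c["frame"],230,80,470,400,488,250)])])[:,:,::-1])
E
```

```text
[ 0.42734086 -0.31155289  0.21036762]
```

View pics/f.png

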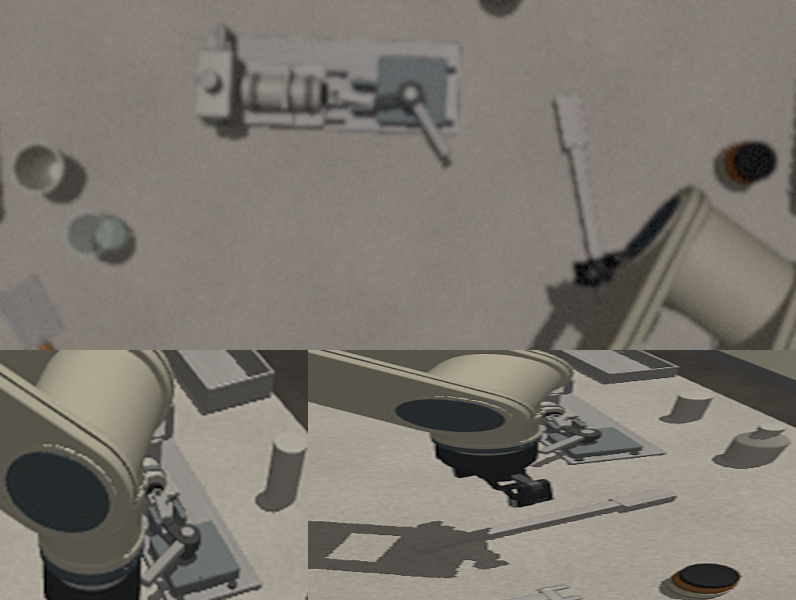

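The bar lies flat and clear of the station, with beaker and jar standing where they were. The lever now points from pivot (410,93) to tip (446,162), and the sled is up by the manifold. I'll check the lever angle, then hand in.

```bash
python3 - <<'E'
from h import *
t=read_camera("top");k=lambda a:np.array(a)*[360/796,160/350]+[140,110]-.3
P=cast(t,k([[410,93],[446,162]]),[.08,.072]);d=P[1]-P[0]
print("lever rad",np.arctan2(d[1],d[0])%(2*np.pi)-2.57-np.load("cl.npy")[0], np.hypot(*d[:2]))
print(manip.sign_off())
E
```

```text
lever rad 1.0853764017219267 0.10361261473495723
the job is handed in; nothing more can be done
None
```

The job is done and handed in at about 22 s of the 58 s allowed. `sign_off` reports no verdict, so the results below come from my own checks.

- **Sled:** I pushed it with the closed fingers until it stopped. The force rose from about 3 N to about 12 N with no further movement, and it had travelled roughly 22 mm after contact. I took that as home.
- **Lever:** I swung it with the bar only. Resistance fell to nearly zero once past the dead point.
    - **Stop not measured exactly:** the final top-camera estimate of the lever angle was 1.09 rad. That is past the 0.95 dead point but slightly under the 1.15 stop. The estimate is rough: the same image gave a lever length of 104 mm instead of 95 mm. I put the gap down to pixel error.
    - **Force while finishing:** with the bar near the stop, it still felt about 3 N from the lever. I moved it 2° further, the force went to zero, and then I lifted it off.
- **Bar:** I laid it flat near where it started, clear of the station, and released it.
- **Bystanders:** the last picture shows the beaker and jar standing where they were, with the arm raised and touching nothing.

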